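Cover the thermostat and insert the reference probe

TASK

Swing the thermostat's raised white lid fully shut, so that the tab on its front edge drops behind the rim. Then take the blue-handled probe out of the rack, put its rod through the orange-ringed eyelet in the sloping lid, fully home with its collar flat on the lid, and let go of it. Leave the other two probes in the rack and do not disturb the beaker, bottle or marker.

Things in the scene. Friction and masses are not known exactly. Their poses are not given: they have to be found in the camera images.
- thermostat: Fixed grey and white bench thermostat, 215 x 150 mm, 170 mm high. Origin: centre of its underside; x from its low front (display) to its high back, z up. Its top face rises at 30 degrees to the back, centre at (0, 0, 140 mm): its normal leans 30 degrees to -x. A rim along the lower edge ends 2 mm above the shut lid. Under the eyelet a well square to the face, 13 mm wide, 110 mm deep.
- lid (a joint): Hinge of the white lid in rad: 0 = shut flat on the sloping face, growing as its front edge swings up; stop at 1.5. A stiff friction hinge: the lid stays where it is left; 1 to 3 N pressed 100 mm from the hinge swings it. The lid is 124 mm from hinge to front edge, 130 mm wide, 8 mm thick, with a tab reaching 10 mm below its underside along the front edge.
- lid_hinge (a point): Point on the lid's hinge axis, mid-width, in the plane of the lid's underside, at (54, 0, 171 mm) from the thermostat's origin. Axes turn with the lid: x from its front edge to the hinge, y along the hinge axis, z out of its upper face. The lid reaches to x = -124 mm; its upper face is at z = 8 mm.
- lid_eye (a point): Centre of the lid's eyelet on its upper face, at (-62, 0, 8 mm) in lid_hinge axes. Round hole 13 mm in diameter with a 2 mm chamfer, marked by an orange ring. Axes as lid_hinge: z is the hole's axis, pointing out of the lid. With the lid shut it is in line with the well below.
- probe_blue: Loose probe, 50 to 100 g: stiff steel rod 8 mm in diameter, 100 mm long, tapered tip; steel collar 26 mm in diameter at z = 100 to 106 mm; round blue handle 20 mm in diameter at z = 106 to 164 mm; black stub to 170 mm. Origin: the rod's tip; z along the rod to the handle. Starts upright in any of the rack's three holes, its collar resting on the rack.
- probe_blue_collar (a point): Centre of the underside of the blue probe's collar, on its axis, 100 mm from the tip. It lies on lid_eye when the probe is fully home.
- probe_yellow: Same probe with a yellow handle, upright in the rack; to be left alone. Origin: the rod's tip, z up the rod.
- probe_grey: Same probe with a white handle, upright in the rack; to be left alone. Origin: the rod's tip, z up the rod.
- rack: Fixed probe rack: grey plates between two steel ends, 50 x 212 mm, 112 mm high. Origin: centre of its underside, z up, the row of three holes along y at -65, 0 and +65 mm. Each hole is 10.5 mm in diameter; a probe's tip hangs 12 mm above the table and its handle stands 118 to 176 mm above it.
- beaker: Glass beaker, 72 mm in diameter, 95 mm high, loose bystander. Origin: centre of its underside.
- bottle: White bottle with a blue cap, 60 mm in diameter, 150 mm high, loose bystander. Origin: centre of its underside.
- marker: Blue marker pen lying flat, 12 mm thick, 120 mm long, loose bystander. Origin under its middle.
Not all that is in view belongs to the job. What is shaped like the probe_blue but pink or red is not meant.

How it is judged:
By the outcome, as a careful person would: the job done as asked, in the order asked, and still so for the second after the job is handed in, with the robot touching nothing.
It also fails if it takes over 61 s, if anything falls off the work surface, if the arm or the gripper's body presses on something with over 40 N, if the wrist force passes 120 N, or if a joint passes its speed limit or range.

ROBOT

A 6-joint arm with a two-finger parallel gripper is mounted at the origin on the work surface. World frame = base frame: x ahead of the robot, y to its left, z up, the work surface at z = 0. Lengths are in m, angles in rad, forces in N, time in s.
With the tool pointing down it reaches from about 0.375 to 0.9 m from the base axis. Payload 3.1 kg.
Tool frame: the origin (TCP) lies midway between the tips of the shut fingers; the grasp point (between the pads) lies 19 mm behind it; x points along the fingers, y is the direction in which the jaws open and shut, and the axes are right-handed (so a half turn about x gives the same grasp; the last joint's range is limited). The gripper opens to 85 mm and grips with 20 to 120 N. Pads are 22 mm wide; open, the fingers measure 114 mm over their backs; the gripper's body (76 mm by 85 mm) begins 54 mm behind the grasp point. The pads swing forward as they close: fully open they stand 13 mm farther back than shut.
Start: joints at [1.018, 0.527, 1.433, -0, 1.181, -0.178], TCP at [0.229, 0.582, 0.231] pointing down, gripper open.
Joint ranges: [-3.08, 3.08], [-0.75, 2.2], [0.22, 2.44], [-1.43, 4.57], [0, 2.65], [-2.85, 2.85]. Speed limits (rad/s): [2.79, 2.79, 3.14, 3.14, 3.14, 3.14].

INTERFACE

Orientations are given as a 3x3 rotation matrix whose columns are the frame's x, y, z axes.
In Python, from cell import monitor, camera, workorder gives the robot as it stands.
- The arm moves only by the shell command python3 -m crank 'ROWS' [FORCE]. ROWS is JSON, a list of rows, each a list of 7 numbers: the turn, a rotation vector about the tool's x, y, z in degrees, then the shift along the tool's x, y, z in m, then the opening in per cent of the stroke, from 0 (shut) to 100 (fully open). A call has 1 to 12 rows; each row is the pose to reach, as a shift and turn from the pose measured when the call began, along the tool's axes at that moment; what a row does not reach only later rows make up. A row lasts 1/8 s, in which the tool goes at most 62.5 mm and 10.7 degrees, less where a joint would pass 70% of its speed; a pose out of reach is approached as far as the arm can. A call with a gripper value outside its range is refused whole. The fingers move at their own pace and stop on an object; FORCE is the grip in N (left out, the last holds). Time passes only in rows, so rows that repeat a pose let the fingers close. It gives the time, the measured TCP pose, the force and the opening at its end, in the units of the state.
- monitor.read_state(): the state, without advancing time (a new reading comes with each control period).
- camera(name): name is "scene" or "top"; returns a dict with "pixels" (480x640x3 uint8, blue, green, red), "camera_matrix" (3x3 intrinsics, pixels), "R" (3x3) and "t" (3): a world point X has camera coordinates R X + t. Camera axes: x right, y down, z forward; pixel columns grow to the right and rows downward; lengths in m; the calibration is good to about 2 mm. A picture is of the moment at which its call begins. There is no depth.
- workorder.sign_off(): hands the job in, once; it reports no verdict.
The state is a dict: "time": time; "joint_pos": joint angles; "dq": joint speeds; "joint_torque": joint torques, N m; "position": TCP position; "orientation": TCP orientation; "force": force on the tool from outside, world axes, zero at the start; "ft_torque": the same for the moment, N m; "finger_gap": opening from 0.0 (shut) to 1.0 (fully open).
Only numpy, scipy, OpenCV 4.12 (cv2) and the standard library are available. Lean on these libraries where they do the work, as an engineer would, in place of code of your own. Each camera call takes 0.05 s, during which the arm holds its last target.

## Working session

There is one attempt and no reset: what is moved stays moved. The work goes in short steps, Python scripts to look and compute and a shell command to move; the robot and the scene stay as the last step left them, time stands still between calls to the robot, and variables do not carry over. Pictures are saved under pics/ and viewed, and the job is handed in when it is done.

```bash
ls -la; mkdir -p pics
python3 - <<'E'
from cell import monitor, camera
import cv2
s=monitor.read_state()
for k,v in s.items(): print(k,v)
for n in ("scene","top"):
    c=camera(n); cv2.imwrite(f"pics/{n}0.png",c["pixels"]); print(n,c["camera_matrix"],c["R"],c["t"])
E
```

```text
total 12
drwxr-xr-x  3 agent agent 4096 Dec  6 13:05 .
drwxr-xr-x 23 root  root  4096 Dec  6 13:04 ..
drwxr-xr-x  2 agent agent 4096 Dec  6 13:05 pics
time 0.0
joint_pos [ 1.01746759e+00  5.28453785e-01  1.43391713e+00  3.56803932e-06
  1.18136931e+00 -1.78528097e-01]
dq [-1.42414644e-03  2.05144082e-03 -1.69941824e-05 -6.88322824e-04
  9.65604610e-04 -1.69382859e-03]
joint_torque [ 1.40268830e-04 -4.42347300e+01 -1.78022861e+01 -2.64958890e-04
  8.47779913e-03 -5.65354662e-05]
position [0.2284108  0.58099986 0.23033649]
orientation [[-1.13140836e-03  3.66087087e-01  9.30579908e-01]
 [-1.82538185e-03  9.30578197e-01 -3.66088633e-01]
 [-9.99997694e-01 -2.11285942e-03 -3.84615224e-04]]
force [-0.35233665 -1.10889444 -0.29102053]
ft_torque [ 0.03870802 -0.04129432  0.05353148]
finger_gap 0.9961538912850402
scene [[571.83793645   0.         332.62519758]
 [  0.         571.83793645 228.69395542]
 [  0.           0.           1.        ]] [[ 0.62334971  0.78164968  0.02142227]
 [ 0.49421456 -0.37259982 -0.78544341]
 [-0.60595965  0.50019312 -0.61856264]] [-0.3738116  -0.1902839   1.64014346]
top [[522.28756873   0.         313.11316827]
 [  0.         522.28756873 241.45113685]
 [  0.           0.           1.        ]] [[ 0.01933421 -0.99941489  0.02821478]
 [-0.98154694 -0.02434305 -0.18966555]
 [ 0.19024141 -0.02402709 -0.98144328]] [-0.0274368   0.57343101  1.03568659]
```

View pics/scene0.png

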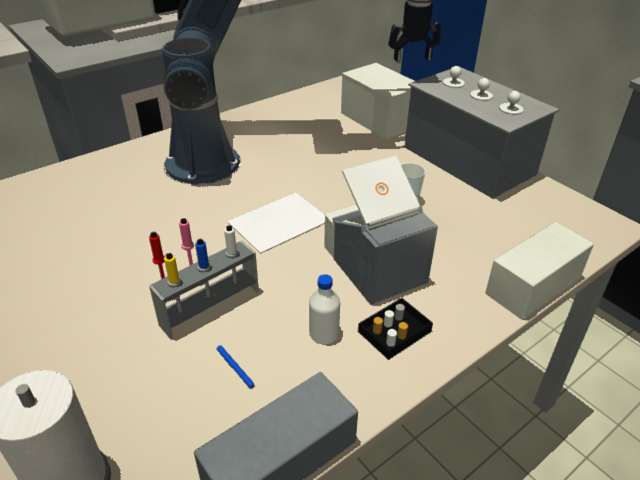

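View pics/top0.png

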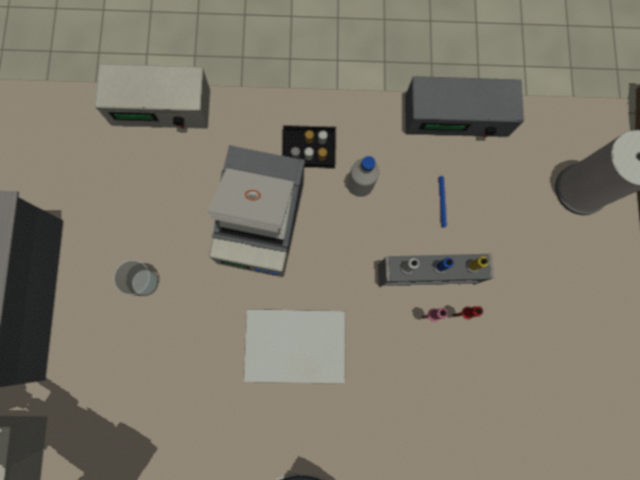

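Scene view: the white lid is raised with the orange ring at (382,188) in scene and (253,195) in top. Candidate probes by scene pixel: red (157,245), pink (185,232), yellow (172,268), blue (202,253), white (231,240). Blue is the rack's middle one. I'll confirm that in an enlarged crop.

Run:
```python
import cv2, numpy as np
a=cv2.imread("pics/scene0.png");b=cv2.imread("pics/top0.png")
def crop(i,x0,y0,w,h,f): return cv2.resize(i[y0:y0+h,x0:x0+w],None,fx=f,fy=f,interpolation=cv2.INTER_CUBIC)
A=crop(a,130,205,150,140,4)[:, :]
cv2.imwrite("pics/crop_scene_rack.png",A)
B=crop(b,375,235,130,100,6); cv2.imwrite("pics/crop_top_rack.png",B)
cv2.imwrite("pics/crop_top_th.png",crop(b,190,130,130,150,4))
cv2.imwrite("pics/crop_scene_th.png",crop(a,310,140,150,180,3.3))
```

```text
(no output)
```

View pics/crop_scene_rack.png

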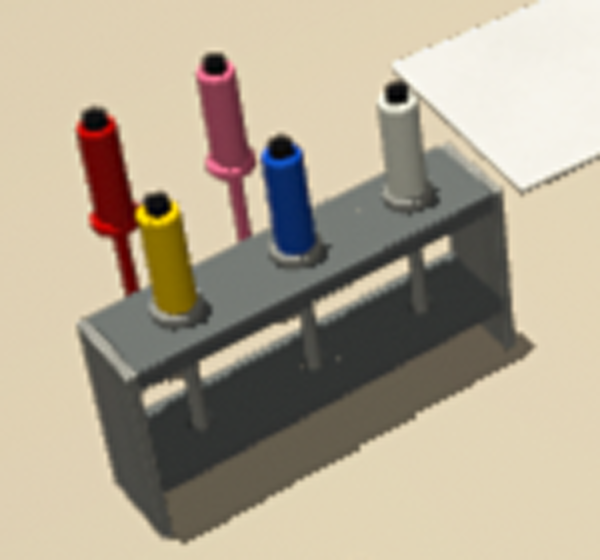

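View pics/crop_top_rack.png

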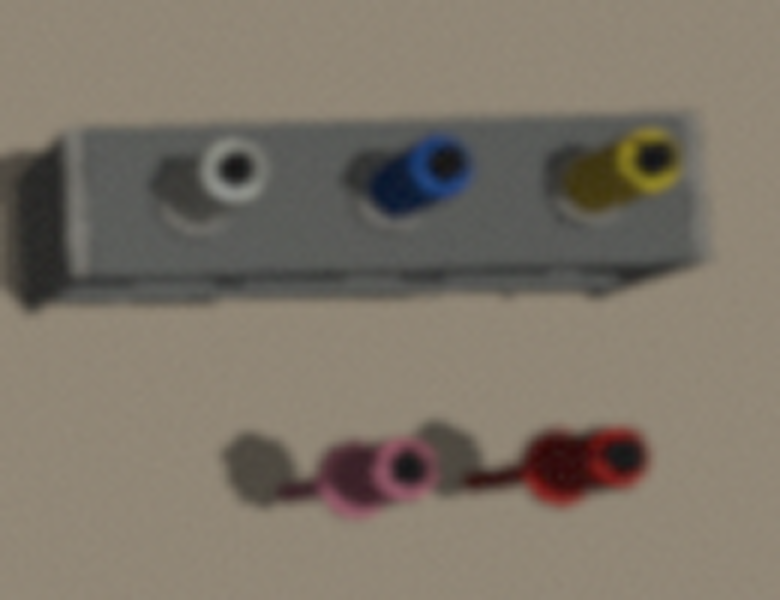

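View pics/crop_top_th.png

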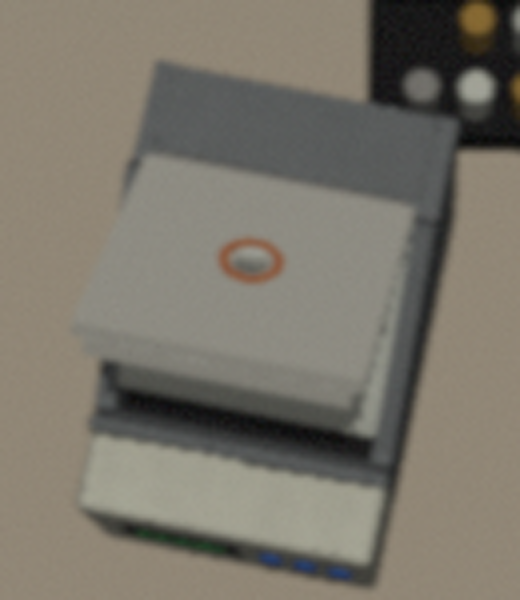

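View pics/crop_scene_th.png

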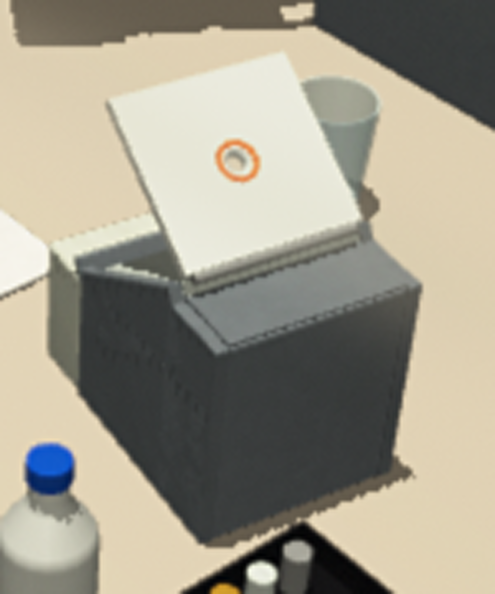

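Blue is confirmed: it sits upright in the rack's middle hole (scene (202,253), top (446,263)). The pink and red decoys stand on the table behind the rack. Next I'll measure by triangulation.

```bash
cat > h.py <<'E'
import cv2, numpy as np
from cell import monitor, camera
def P(c): return c["camera_matrix"]@np.c_[c["R"],c["t"]]
def tri(ca,cb,pa,pb):
    X=cv2.triangulatePoints(P(ca),P(cb),np.array(pa,float).reshape(2,1),np.array(pb,float).reshape(2,1)); return X[:3,0]/X[3,0]
def proj(c,X):
    x=c["camera_matrix"]@(c["R"]@np.asarray(X,float)+c["t"]); return x[:2]/x[2]
def ray(c,p):
    d=c["R"].T@np.linalg.solve(c["camera_matrix"],np.r_[p,1.]); o=-c["R"].T@c["t"]; return o,d
def onz(c,p,z):
    o,d=ray(c,p); return o+d*(z-o[2])/d[2]
def hsv(c): return cv2.cvtColor(c["pixels"],cv2.COLOR_BGR2HSV)
def mask(c,lo,hi,box=None):
    m=cv2.inRange(hsv(c),np.array(lo),np.array(hi))
    if box:
        k=np.zeros_like(m); x0,y0,x1,y1=box; k[y0:y1,x0:x1]=255; m&=k
    return m
def biggest(m):
    cs,_=cv2.findContours(m,cv2.RETR_EXTERNAL,cv2.CHAIN_APPROX_NONE); return max(cs,key=cv2.contourArea)
E
python3 - <<'E'
from h import *
np.set_printoptions(precision=4,suppress=True)
s=camera("scene");t=camera("top")
# ring
e=[]
for c,b in((s,(340,150,430,230)),(t,(230,175,280,215))):
    m=mask(c,(3,90,60),(20,255,255),b); k=biggest(m); el=cv2.fitEllipse(k); e.append(el[0]); print("ring",el,cv2.countNonZero(m))
print("eye",tri(s,t,*e), "rt",[proj(c,tri(s,t,*e))-np.array(x) for c,x in zip((s,t),e)])
# lid white
for n,c,b in(("s",s,(335,150,425,225)),("t",t,(205,160,300,240))):
    m=mask(c,(0,0,100),(179,70,255),b); k=biggest(m); print(n,cv2.approxPolyDP(k,4,True).reshape(-1,2).tolist())
# blue handle
for n,c,b in(("s",s,(185,225,220,285)),("t",t,(430,250,465,280))):
    m=mask(c,(105,120,30),(130,255,255),b); k=biggest(m); print(n,"blue",cv2.minAreaRect(k))
    m=mask(c,(0,0,0),(179,255,45),b); 
    nlab,_,st,ce=cv2.connectedComponentsWithStats(m); print(st.tolist(),ce.tolist())
for nm,P0 in (("tcp",monitor.read_state()["position"]),): print(nm,proj(s,P0),proj(t,P0))
E
```

```text
ring ((381.5237731933594, 188.23406982421875), (11.472564697265625, 13.175039291381836), 122.75456237792969) 69
ring ((252.4034423828125, 194.7635040283203), (9.770057678222656, 15.041427612304688), 94.9383316040039) 62
eye [0.6273 0.1009 0.2108] rt [array([-0.1416,  0.0291]), array([-0.1527, -0.1234])]
s [[335, 150], [335, 221], [361, 224], [346, 219], [360, 215], [365, 224], [424, 224], [422, 157], [410, 150]]
t [[205, 160], [205, 239], [223, 239], [212, 237], [215, 219], [279, 228], [278, 237], [284, 237], [293, 181], [225, 168], [225, 160]]
s blue ((201.68919372558594, 254.63514709472656), (26.797035217285156, 9.699540138244629), 80.53767395019531)
[[0, 0, 640, 480, 307181], [198, 240, 5, 4, 19]] [[319.50739791849105, 239.49987141131777], [199.89473684210526, 241.57894736842104]]
t blue ((444.1000671386719, 264.20001220703125), (9.391485214233398, 15.20526123046875), 63.43495178222656)
[[0, 0, 640, 480, 307184], [447, 260, 5, 4, 16]] [[319.4932548570238, 239.49885410698474], [449.0, 261.5]]
tcp [411.6288  64.0147] [-58.8606 422.7645]
```

```bash
cat >> h.py <<'E'
def refine(c,pa,pb,w=4):
    """subpixel line near pa-pb: max gradient across, fitLine"""
    g=cv2.GaussianBlur(cv2.cvtColor(c["pixels"],cv2.COLOR_BGR2GRAY),(3,3),0).astype(np.float32)
    pa=np.array(pa,float);pb=np.array(pb,float);d=pb-pa;L=np.linalg.norm(d);d/=L;n=np.array([-d[1],d[0]])
    o=np.arange(-w,w+.01,.25); pts=[]
    for u in np.arange(.12*L,.88*L,.5):
        q=pa+d*u+o[:,None]*n
        v=cv2.remap(g,q[:,0].astype(np.float32)[None],q[:,1].astype(np.float32)[None],cv2.INTER_LINEAR)[0]
        k=np.abs(np.gradient(v)); pts.append(q[np.argmax(k)])
    l=cv2.fitLine(np.array(pts,np.float32),cv2.DIST_HUBER,0,.01,.01).ravel(); return l
def cross(l,m):
    A=np.c_[l[:2],-m[:2]]; t=np.linalg.solve(A,m[2:]-l[2:]); return l[2:]+t[0]*l[:2]
def quad(c,q,w=4):
    ls=[refine(c,q[i],q[(i+1)%4],w) for i in range(4)]
    return [cross(ls[i-1],ls[i]) for i in range(4)]
E
python3 - <<'E'
from h import *
np.set_printoptions(precision=4,suppress=True)
s=camera("scene");t=camera("top")
# order: front-right(-y), front-left(+y), hinge-left, hinge-right
qs=quad(s,[(342.7,171.2),(397,156.7),(419.1,206.7),(366.7,223.3)],3)
qt=quad(t,[(278.8,224.5),(208.8,212.5),(226.3,168.8),(293.8,181.8)],3)
print(np.array(qs),np.array(qt))
X=np.array([tri(s,t,a,b) for a,b in zip(qs,qt)]);print(X)
for i in range(4): print(np.linalg.norm(X[i]-X[(i+1)%4]), proj(s,X[i])-qs[i])
u=(X[2]+X[3]-X[0]-X[1]);u/=np.linalg.norm(u); print("lid x",u,"pitch",np.degrees(np.arcsin(-u[2])),"yaw",np.degrees(np.arctan2(u[1],u[0])), "yaw front",np.degrees(np.arctan2(*( -(X[1]-X[0])[[0]],(X[1]-X[0])[[1]]))),np.degrees(np.arctan2(*( -(X[2]-X[3])[[0]],(X[2]-X[3])[[1]]))))
print("centre",X.mean(0))
# blue stub top
print("stub",tri(s,t,(199.9,241),(449,261.2)))
for z in (.182,): print(onz(s,(199.9,240.5),z),onz(t,(449,261),z))
E
```

```text
[[342.6964 169.4498]
 [395.5203 154.9671]
 [419.9973 205.886 ]
 [366.3162 224.0771]] [[280.86   224.9262]
 [206.7731 210.1704]
 [226.7509 167.6459]
 [294.0175 181.2308]]
[[0.5651 0.0466 0.2453]
 [0.5876 0.1747 0.2449]
 [0.6891 0.1553 0.1778]
 [0.6663 0.0272 0.1757]]
0.13008819756535855 [-0.245   0.0369]
0.1231945527379454 [ 0.038  -0.0091]
0.13011543111901655 [-0.4459  0.1137]
0.12440932799182201 [-0.332   0.0572]
lid x [ 0.8188 -0.1565 -0.5523] pitch 33.527046712916935 yaw -10.817837883787266 yaw front [-9.9676] [-10.0782]
centre [0.627  0.101  0.2109]
stub [ 0.5192 -0.2629  0.1795]
[ 0.5211 -0.2631  0.182 ] [ 0.5189 -0.2627  0.182 ]
```

```bash
cat >> h.py <<'E'
from scipy.spatial.transform import Rotation as Ro
def toolR(yaw,tilt=0,psi=0):
    """tool y at yaw(deg) with tool down, then tilted: tool x leans 'tilt' deg toward heading psi"""
    a=np.radians(yaw); x=np.array([0,0,-1.]); y=np.array([np.cos(a),np.sin(a),0]); R=np.c_[x,y,np.cross(x,y)]
    p=np.radians(psi); ax=np.array([-np.sin(p),np.cos(p),0])
    return Ro.from_rotvec(-np.radians(tilt)*ax).as_matrix()@R
def go(pos,R=None):
    s=monitor.read_state(); R0=np.array(s["orientation"]); p0=np.array(s["position"])
    R=R0 if R is None else R
    print("t %.2f"%s["time"],"turn",np.round(Ro.from_matrix(R0.T@R).as_rotvec(degrees=True),2),"shift",np.round(R0.T@(np.array(pos)-p0),4))
E
python3 - <<'E'
from h import *
np.set_printoptions(precision=4,suppress=True)
s=camera("scene");t=camera("top")
print("tilt check x", toolR(79.7,30,-10.3)[:,0])
# rack top corners
# scene crop (4x, off 130,205), top crop (6x, off 375,235)
qs=quad(s,[(164,298),(244,252),(255,252+0),(150+14,299)],2) if 0 else None
tt=[(75/6+375,130/6+235),(705/6+375,112/6+235),(708/6+375,258/6+235),(68/6+375,275/6+235)]
q=quad(t,tt,2); print(q)
W=[onz(t,p,.112) for p in q]; print(np.array(W)); c=np.mean(W,0); d=W[1]-W[0]; print("rack c",c,"yaw of row",np.degrees(np.arctan2(d[1],d[0])))
# stubs
for n,b in(("white",(400,255,425,272)),("blue",(430,250,465,280)),("yellow",(470,255,495,275)),("pink",(430,300,452,325)),("red",(460,300,490,325))):
    m=mask(t,(0,0,0),(179,255,52),b); M=cv2.moments(m,True); 
    if M["m00"]: p=(M["m10"]/M["m00"],M["m01"]/M["m00"]); print(n,p,onz(t,p,.182))
# blue probe collar and handle bottom: axis verticality
for p in [(204.0,267.5)]: print("collar scene",onz(s,p,.115))
print("box",onz(t,(60,215),.15),onz(t,(50,385),.15), "beaker",onz(t,(128,277),.095))
print("box2", onz(t,(0,410),.15),onz(t,(45,415),.15))
# box height: scene corner (410,85)?
print("box tri", tri(s,t,(555,108),(60,215)),tri(s,t,(410,85),(0,195)))
E
```

```text
tilt check x [ 0.4919 -0.0894 -0.866 ]
[array([385.6387, 255.6349], dtype=float32), array([490.4865, 253.0434], dtype=float32), array([491.0054, 278.2626], dtype=float32), array([385.2731, 279.8775], dtype=float32)]
[[ 0.5379 -0.1573  0.112 ]
 [ 0.5482 -0.3667  0.112 ]
 [ 0.4977 -0.3654  0.112 ]
 [ 0.4898 -0.1562  0.112 ]]
rack c [ 0.5184 -0.2614  0.112 ] yaw of row -87.19745946127354
white (413.7142857142857, 262.5) [ 0.5145 -0.1973  0.182 ]
blue (441.578125, 264.265625) [ 0.5125 -0.2488  0.182 ]
yellow (483.8333333333333, 260.72222222222223) [ 0.5209 -0.3275  0.182 ]
pink (443.5, 312.7142857142857) [ 0.4241 -0.2498  0.182 ]
red (471.8070175438597, 311.50877192982455) [ 0.4273 -0.3015  0.182 ]
collar scene [ 0.5226 -0.264   0.115 ]
box [0.5947 0.4685 0.15  ] [0.2832 0.4518 0.15  ] beaker [0.486  0.3487 0.095 ]
box2 [0.2391 0.534  0.15  ] [0.2319 0.4547 0.15  ]
box tri [0.6628 0.4917 0.2681] [0.5179 0.3763 0.3722]
```

Run:
```python
from h import *
go((.23,.58,.34)); go((.588,.108,.30),toolR(79.7))
```

```text
t 0.40 turn [0. 0. 0.] shift [-0.1089 -0.001   0.0017]
t 0.40 turn [-1.118e+01 -1.000e-02  2.000e-02] shift [-0.0688 -0.3091  0.5077]
```

```bash
python3 -m crank '[[0,0,0,-0.06,0,0,0],[0,0,0,-0.11,0,0,0],[-11.2,0,0,-0.07,-0.309,0.508,0],[-11.2,0,0,-0.07,-0.309,0.508,0],[-11.2,0,0,-0.07,-0.309,0.508,0],[-11.2,0,0,-0.07,-0.309,0.508,0],[-11.2,0,0,-0.07,-0.309,0.508,0],[-11.2,0,0,-0.07,-0.309,0.508,0],[-11.2,0,0,-0.07,-0.309,0.508,0],[-11.2,0,0,-0.07,-0.309,0.508,0],[-11.2,0,0,-0.07,-0.309,0.508,0],[-11.2,0,0,-0.07,-0.309,0.508,0]]' 40
python3 - <<'E'
from h import *
go((.588,.108,.26),toolR(79.7)); print(monitor.read_state()["joint_pos"])
E
```

```text
time: 1.9
position: [0.59, 0.1051, 0.3009]
orientation: [[0.0, 0.181, 0.983], [-0.001, 0.983, -0.181], [-1.0, -0.001, 0.0]]
force: [-1.1, 0.2, 0.3]
finger_gap: 0.0
t 1.90 turn [-0.13  0.03  0.03] shift [ 0.0409  0.0025 -0.0025]
[-9.63627487e-03  4.22106434e-01  1.41440139e+00 -6.82695609e-04
  1.30475320e+00 -1.39821736e+00]
```

```bash
python3 -m crank '[[0,0,0,0.03,0.002,-0.002,0],[0,0,0,0.055,0.002,-0.002,0],[0,0,0,0.065,0.002,-0.002,0],[0,0,0,0.075,0.002,-0.002,0],[0,0,0,0.085,0.002,-0.002,0],[0,0,0,0.095,0.002,-0.002,0],[0,0,0,0.105,0.002,-0.002,0],[0,0,0,0.115,0.002,-0.002,0],[0,0,0,0.125,0.002,-0.002,0],[0,0,0,0.135,0.002,-0.002,0],[0,0,0,0.143,0.002,-0.002,0],[0,0,0,0.15,0.002,-0.002,0]]'
python3 - <<'E'
from h import *
for n in("scene","top"):
    c=camera(n); x,y=((300,110) if n=="scene" else (170,120)); cv2.imwrite(f"pics/p1{n}.png",cv2.resize(c["pixels"][y:y+190,x:x+190],None,fx=3,fy=3))
E
```

```text
time: 3.4
position: [0.5889, 0.1073, 0.1505]
orientation: [[0.001, 0.181, 0.983], [-0.001, 0.983, -0.181], [-1.0, -0.001, 0.001]]
force: [0.3, -0.5, 1.6]
finger_gap: -0.001
```

View pics/p1scene.png

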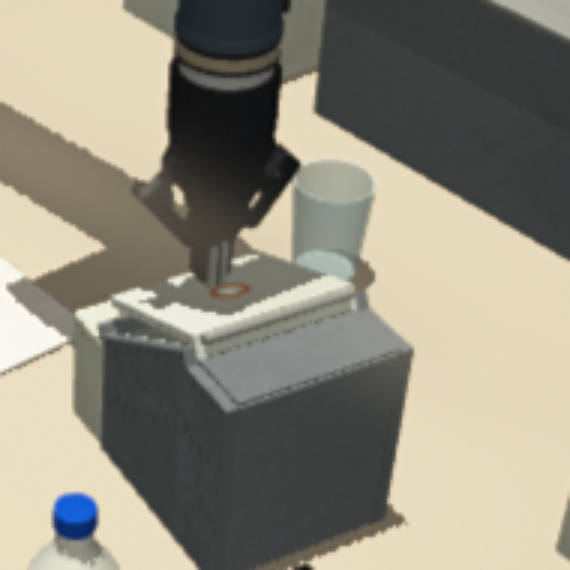

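The crop shows the fingertips at (215,275) pressing the nearly shut lid just in front of the orange ring (230,290). I'll keep pressing down in small steps.

```bash
python3 -m crank '[[0,0,0,0.005,0,0,0],[0,0,0,0.009,0,0,0],[0,0,0,0.012,0,0,0],[0,0,0,0.014,0,0,0]]';  python3 -m crank '[[0,0,0,0.003,0,0,0],[0,0,0,0.006,0,0,0],[0,0,0,0.006,0,0,0]]'
```

```text
time: 4.0
position: [0.5879, 0.1073, 0.1358]
orientation: [[-0.001, 0.181, 0.983], [-0.001, 0.983, -0.181], [-1.0, -0.001, -0.001]]
force: [0.7, 0.5, 1.5]
finger_gap: -0.003
time: 4.38
position: [0.5883, 0.1073, 0.1342]
orientation: [[0.001, 0.181, 0.984], [-0.001, 0.984, -0.181], [-1.0, -0.001, 0.001]]
force: [-6.7, -0.2, 23.9]
finger_gap: 0.001
```

```bash
python3 -m crank '[[0,0,0,-0.03,0,0,0],[0,0,0,-0.09,0,0,0],[0,0,0,-0.15,0,0.0,0],[0,0,0,-0.16,-0.06,0,50],[0,0,0,-0.16,-0.12,0,50],[0,0,0,-0.16,-0.18,0,50],[0,0,0,-0.16,-0.2,0,50]]'
python3 - <<'E'
from h import *
for n in("scene","top"):
    c=camera(n); cv2.imwrite(f"pics/p2{n}.png",c["pixels"]); x,y=((310,140) if n=="scene" else (190,120)); cv2.imwrite(f"pics/p2{n}c.png",cv2.resize(c["pixels"][y:y+150,x:x+150],None,fx=4,fy=4,interpolation=cv2.INTER_CUBIC))
E
```

```text
time: 5.25
position: [0.5513, -0.0921, 0.2942]
orientation: [[0.001, 0.184, 0.983], [-0.001, 0.983, -0.184], [-1.0, -0.001, 0.001]]
force: [0.5, -0.2, 0.4]
finger_gap: 0.5
```

View pics/p2scenec.png

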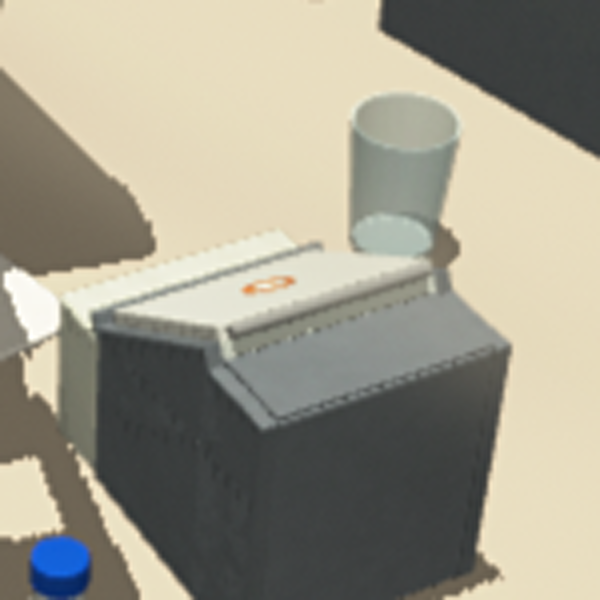

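View pics/p2topc.png

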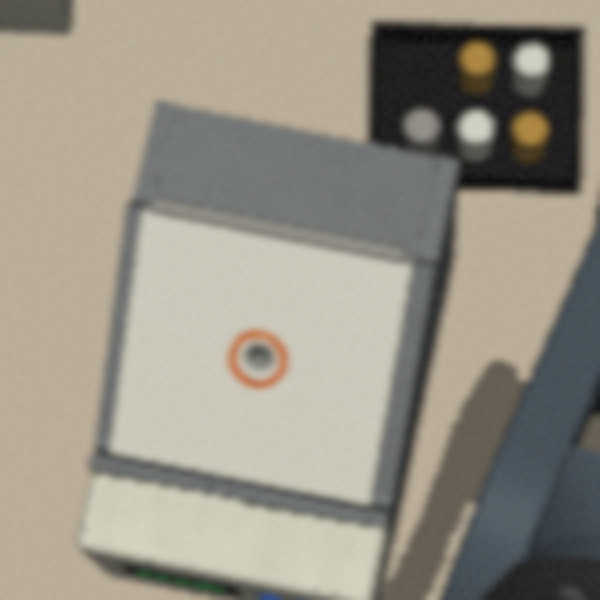

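The lid lies flat in its recess behind the rim in both views (ring at about (267,285) in the scene crop and (258,358) in the top crop). I'll measure the shut eyelet and work out the approach to the blue probe.

Run:
```python
from h import *
np.set_printoptions(precision=4,suppress=True)
s=camera("scene");t=camera("top"); e=[]
for c,b in((s,(340,190,430,230)),(t,(230,190,280,230))):
    m=mask(c,(3,90,60),(20,255,255),b); k=biggest(m); el=cv2.fitEllipse(k); e.append(el[0]); print("ring",el,cv2.countNonZero(m))
X=tri(s,t,*e); print("eye",X,[proj(c,X)-np.array(x) for c,x in zip((s,t),e)])
# lid quad top view; crop x4 off 190,120
q=quad(t,[(190+378/4,120+500/4),(190+110/4,120+452/4),(190+142/4,120+210/4),(190+410/4,120+265/4)],2); q=np.array(q); print(q)
n=np.array([-.492,.0894,.866])
# intersect with plane through eye, normal n
W=[]
for p in q:
    o,d=ray(t,p); W.append(o+d*(n@(X-o))/(n@d))
W=np.array(W); print(W, "centre",W.mean(0),"sizes",[np.linalg.norm(W[i]-W[(i+1)%4]) for i in range(4)])
for i,j in((0,1),(3,2)): 
    d=W[j]-W[i]; print("yaw",np.degrees(np.arctan2(-d[0],d[1])))
for i,j in((1,2),(0,3)): 
    d=W[j]-W[i]; print("yaw side",np.degrees(np.arctan2(d[1],d[0])))
for i,n2 in((0,'FR'),(1,'FL')): print(n2,proj(s,W[i]))
go((.5195,-.2625,.24),toolR(79.7)); go((.5195,-.2625,.13),toolR(79.7))
```

```text
ring ((381.2264099121094, 210.0), (1.9700111150741577, 3.571775197982788), 74.80384063720703) 13
ring ((253.97030639648438, 209.41397094726562), (13.377074241638184, 14.092921257019043), 110.09127044677734) 79
eye [0.6198 0.1073 0.1468] [array([-2.2163,  0.4148]), array([-2.3318, -1.9001])]
[[281.9406 245.7859]
 [216.7825 232.4547]
 [224.7622 172.6102]
 [292.793  186.1981]]
[[0.5522 0.0478 0.1145]
 [0.5757 0.1767 0.1146]
 [0.6792 0.158  0.1753]
 [0.656  0.0286 0.1755]] centre [0.6158 0.1028 0.145 ] sizes [np.float64(0.13105148832948946), np.float64(0.12144039647789778), np.float64(0.13146853140608794), np.float64(0.12191166613826777)]
yaw -10.341774159490726
yaw -10.163891105324627
yaw side -10.234589089928885
yaw side -10.460930938153858
FR [337.2729 217.2698]
FL [387.5322 201.7803]
t 5.45 turn [-0.11  0.04 -0.01] shift [ 0.0541 -0.1772 -0.0006]
t 5.45 turn [-0.11  0.04 -0.01] shift [ 0.1641 -0.1772 -0.0006]
```

```bash
python3 - <<'E'
from h import *
np.set_printoptions(precision=4,suppress=True)
s=camera("scene");t=camera("top")
m=mask(s,(3,70,100),(18,255,255),(365,200,395,222)); 
cs=cv2.findNonZero(m).reshape(-1,2); h=cv2.convexHull(cs); el=cv2.fitEllipse(h); print(el,len(cs),cv2.boundingRect(m))
X=tri(s,t,el[0],(253.97,209.414)); print(X,proj(s,X)-np.array(el[0]))
print("top ray at z .1465",onz(t,(253.97,209.414),.1465))
go((.5195,-.2625,.24),toolR(79.7))
E
python3 -m crank '[[0,0,0,0.02,-0.06,0,50],[0,0,0,0.02,-0.12,0,50],[0,0,0,0.02,-0.177,0,50],[0,0,0,0.05,-0.177,0,50],[0,0,0,0.054,-0.177,0,50]]'
python3 - <<'E'
from h import *
for n,(x,y) in(("scene",(120,170)),("top",(360,190))):
    c=camera(n); cv2.imwrite(f"pics/p3{n}.png",cv2.resize(c["pixels"][y:y+150,x:x+150],None,fx=4,fy=4,interpolation=cv2.INTER_CUBIC))
go((.5195,-.2625,.13),toolR(79.7))
E
```

```text
((376.3385314941406, 210.9033660888672), (3.0331811904907227, 13.759634971618652), 77.37786102294922) 32 (370, 209, 14, 5)
[0.6165 0.1027 0.1456] [ 0.0121 -0.0023]
top ray at z .1465 [0.6163 0.1027 0.1465]
t 5.55 turn [0.   0.05 0.01] shift [ 0.0542 -0.178  -0.0009]
time: 6.18
position: [0.5198, -0.2599, 0.2381]
orientation: [[-0.003, 0.178, 0.984], [0.003, 0.984, -0.178], [-1.0, 0.003, -0.004]]
force: [0.5, 0.3, 0.4]
finger_gap: 0.503
t 6.28 turn [ 0.13 -0.04 -0.06] shift [ 0.1098 -0.0028 -0.0008]
```

View pics/p3scene.png

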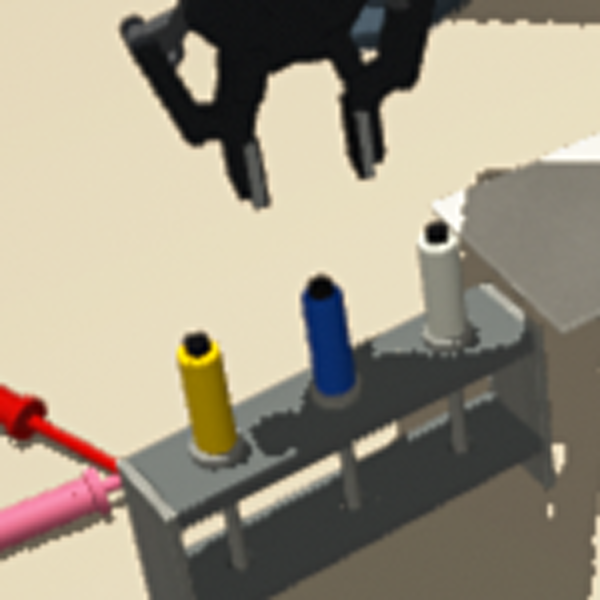

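View pics/p3top.png

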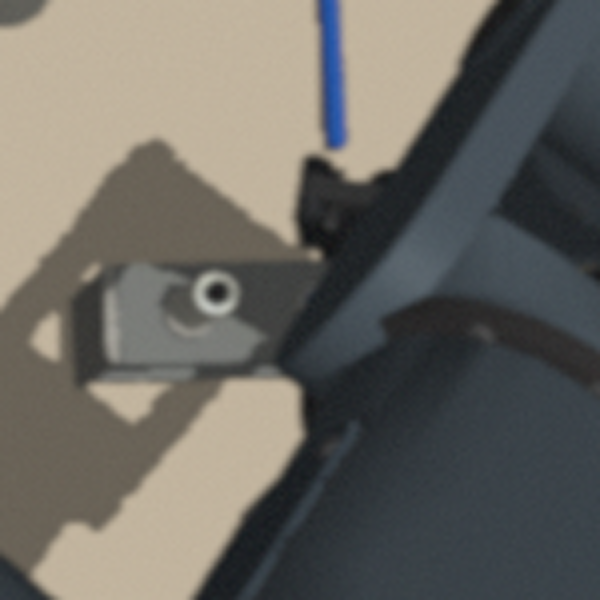

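The open fingers stand above the blue handle, which is at (325,340) in the crop and centred between them in the row direction. The pink and red decoys, which stood free on the table, have toppled. The gripper hadn't been near them. Descending and gripping.

```bash
python3 -m crank '[[0,0,0,0.03,-0.003,-0.001,50],[0,0,0,0.07,-0.003,-0.001,50],[0,0,0,0.1,-0.003,-0.001,50],[0,0,0,0.108,-0.003,-0.001,50],[0,0,0,0.108,-0.003,-0.001,50]]' 60
python3 - <<'E'
from h import *
c=camera("scene"); cv2.imwrite("pics/p4.png",cv2.resize(c["pixels"][170:320,120:270],None,fx=4,fy=4,interpolation=cv2.INTER_CUBIC))
E
```

```text
time: 6.9
position: [0.5203, -0.2623, 0.1326]
orientation: [[0.001, 0.175, 0.985], [0.0, 0.985, -0.175], [-1.0, 0.0, 0.0]]
force: [-0.2, 0.1, -0.0]
finger_gap: 0.502
```

View pics/p4.png

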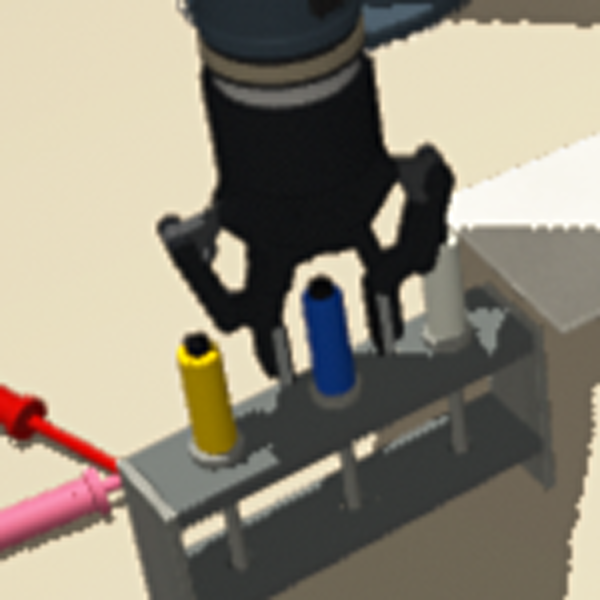

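The blue handle stands between the pads, with the neighbours clear and zero force. Closing.

```bash
python3 -m crank '[[0,0,0,0,0,0,10],[0,0,0,0,0,0,10],[0,0,0,0,0,0,10],[0,0,0,0,0,0,10]]' 60; python3 -m crank '[[0,0,0,0,0,0,10],[0,0,0,-0.03,0,0,10],[0,0,0,-0.06,0,0,10],[0,0,0,-0.1,0,0,10],[0,0,0,-0.14,0,0,10],[0,0,0,-0.17,0,0,10],[0,0,0,-0.2,0,0,10],[0,0,0,-0.2,0,0,10]]'
python3 - <<'E'
from h import *
for n in("scene","top"):
    c=camera(n); cv2.imwrite(f"pics/p5{n}.png",c["pixels"])
E
```

```text
time: 7.45
position: [0.5217, -0.2633, 0.135]
orientation: [[0.005, 0.176, 0.984], [-0.002, 0.984, -0.176], [-1.0, -0.001, 0.005]]
force: [-0.0, 0.9, 6.7]
finger_gap: 0.218
time: 8.45
position: [0.5216, -0.2637, 0.3375]
orientation: [[0.009, 0.176, 0.984], [-0.006, 0.984, -0.176], [-1.0, -0.004, 0.01]]
force: [0.6, -0.9, -1.1]
finger_gap: 0.214
```

View pics/p5scene.png

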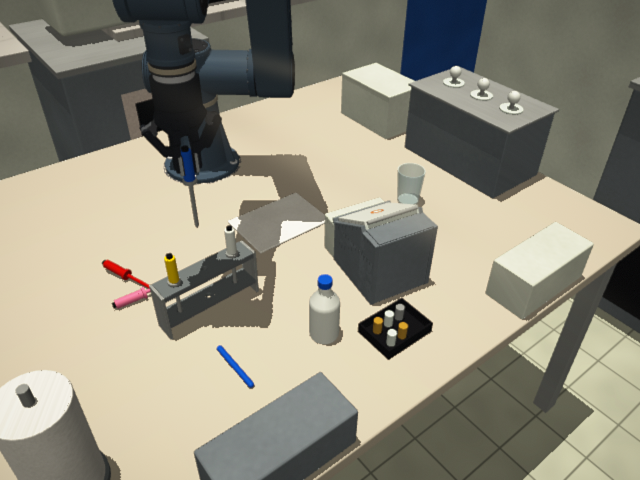

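```bash
cat >> h.py <<'E'
EYE=np.array([.6165,.1027,.146]); PSI=-10.3
NRM=np.array([-.5*np.cos(np.radians(PSI)),-.5*np.sin(np.radians(PSI)),np.sqrt(.75)])
RT=toolR(79.7,30,PSI)
E
python3 - <<'E'
from h import *
print(RT,NRM)
go(EYE+.21*NRM,RT)
E
```

```text
[[ 4.91942519e-01  1.78802215e-01  8.52069437e-01]
 [-8.94011076e-02  9.83885038e-01 -1.54847261e-01]
 [-8.66025404e-01 -1.09347483e-17  5.00000000e-01]] [-0.49194252  0.08940111  0.8660254 ]
t 8.55 turn [ 1.800e-01 -2.977e+01  1.000e-02] shift [ 0.0057  0.3768 -0.0744]
```

```bash
python3 -m crank '[[0,0,0,0,0.06,-0.01,10],[0,0,0,0,0.12,-0.02,10],[0,0,0,0,0.18,-0.035,10],[0,-7,0,0.005,0.24,-0.05,10],[0,-15,0,0.005,0.3,-0.06,10],[0,-23,0,0.005,0.35,-0.07,10],[0.2,-29.8,0,0.005,0.377,-0.074,10],[0.2,-29.8,0,0.005,0.377,-0.074,10],[0.2,-29.8,0,0.005,0.377,-0.074,10]]'
python3 - <<'E'
from h import *
go(EYE+.21*NRM,RT)
print(np.round(monitor.read_state()["joint_pos"],2))
for n in("scene","top"):
    c=camera(n); cv2.imwrite(f"pics/p6{n}.png",c["pixels"])
E
```

```text
time: 9.68
position: [0.5136, 0.1213, 0.3277]
orientation: [[0.49, 0.179, 0.853], [-0.09, 0.984, -0.155], [-0.867, -0.001, 0.498]]
force: [0.0, 0.4, -0.6]
finger_gap: 0.218
t 9.68 turn [ 0.01 -0.1   0.05] shift [-0.0004  0.0001 -0.0002]
[ 0.1   0.13  1.89 -0.24  0.63 -1.14]
```

View pics/p6scene.png

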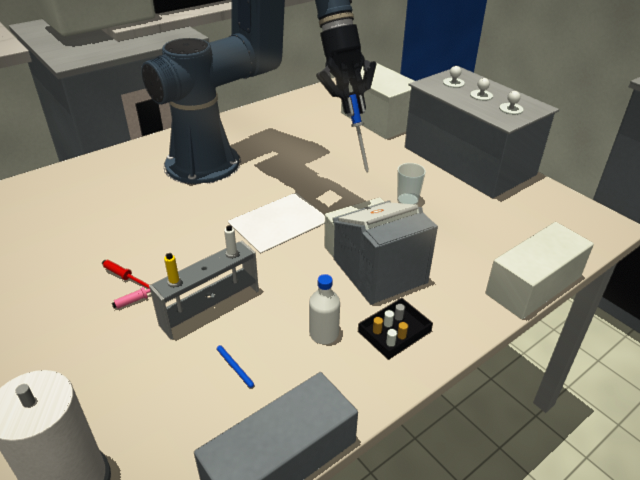

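View pics/p6top.png

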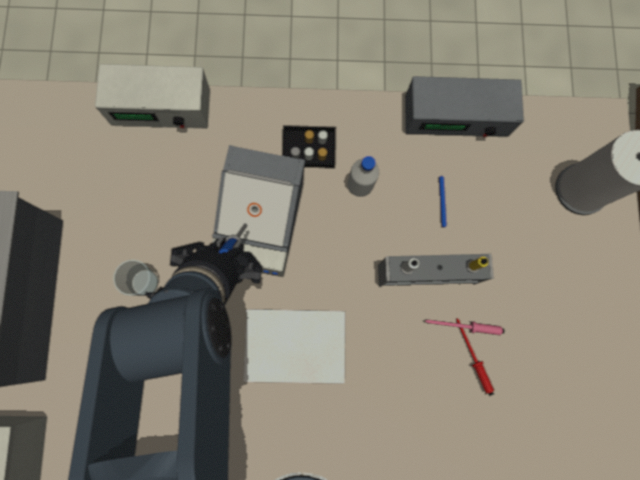

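The probe is in hand above the eyelet, with its tip at about (367,171) in scene and (246,225) in top. I'll measure the rod axis against the tool axis and the eyelet.

Run:
```python
from h import *
s=camera("scene");t=camera("top");st=monitor.read_state();p=np.array(st["position"]);R=np.array(st["orientation"])
for n,c in(("s",s),("t",t)):
    print(n,"tip",proj(c,p+.123*R[:,0]),"collar",proj(c,p+.023*R[:,0]),"eye",proj(c,EYE))
a=cv2.resize(s["pixels"][80:220,330:430],None,fx=4,fy=4,interpolation=cv2.INTER_CUBIC)
b=cv2.resize(t["pixels"][185:265,205:305],None,fx=5,fy=5,interpolation=cv2.INTER_CUBIC)
cv2.imwrite("pics/p7s.png",a);cv2.imwrite("pics/p7t.png",b)
```

```text
s tip [368.00638388 171.3676639 ] collar [358.13735872 124.44007664] eye [376.35819943 210.74112709]
t tip [245.78083299 221.1960355 ] collar [233.3359972  238.81094249] eye [253.97911728 209.36139155]
```

View pics/p7s.png

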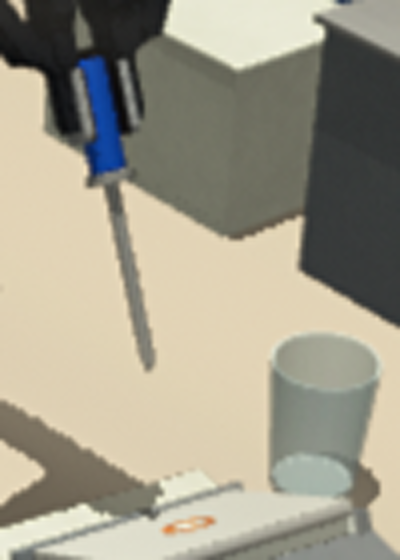

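View pics/p7t.png

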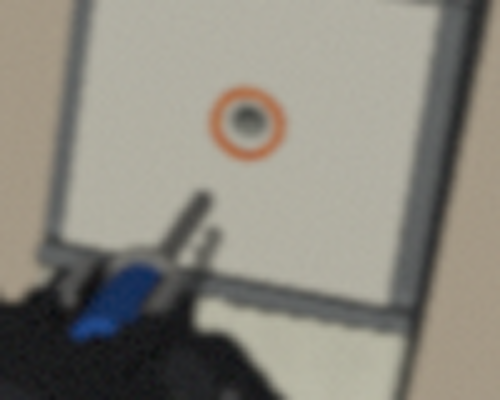

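```bash
cat >> h.py <<'E'
def rodline(c,p0,p1,w,thr=None):
    """centreline of dark rod between p0,p1: darkness-weighted centroid across, fitLine"""
    g=cv2.cvtColor(c["pixels"],cv2.COLOR_BGR2GRAY).astype(np.float32); p0=np.array(p0,float);p1=np.array(p1,float);d=p1-p0;L=np.linalg.norm(d);d/=L;n=np.array([-d[1],d[0]]);o=np.arange(-w,w+.01,.25);pts=[]
    for u in np.arange(0,L,.5):
        q=p0+d*u+o[:,None]*n; v=cv2.remap(g,q[:,0].astype(np.float32)[None],q[:,1].astype(np.float32)[None],cv2.INTER_LINEAR)[0]
        b=np.interp(o,[o[0],o[-1]],[v[:4].mean(),v[-4:].mean()]); k=np.clip(b-v-8,0,None)
        if k.sum()>20: pts.append(p0+d*u+n*(k@o/k.sum()))
    return cv2.fitLine(np.array(pts,np.float32),cv2.DIST_HUBER,0,.01,.01).ravel(),np.array(pts)
def axis3d(s,t,ls,lt):
    """3D line from two image lines"""
    N=[]
    for c,l in((s,ls),(t,lt)):
        o,a=ray(c,l[2:]); _,b=ray(c,l[2:]+l[:2]*50); n=np.cross(a,b); n/=np.linalg.norm(n); N.append((n,n@o))
    d=np.cross(N[0][0],N[1][0]); d/=np.linalg.norm(d)
    p=np.linalg.lstsq(np.array([N[0][0],N[1][0]]),np.array([N[0][1],N[1][1]]),rcond=None)[0]; return p,d
E
python3 - <<'E'
from h import *
np.set_printoptions(precision=4,suppress=True)
s=camera("scene");t=camera("top");st=monitor.read_state();p=np.array(st["position"]);R=np.array(st["orientation"])
ls,a=rodline(s,(358.7,130),(366.5,168),3.5); lt,b=rodline(t,(238.5,233.5),(245,225.5),3.5)
print(len(a),len(b),ls,lt)
q,d=axis3d(s,t,ls,lt); d*=np.sign(d@R[:,0]); print("axis",d,"in tool",R.T@d, "pos at tip in tool", end=" ")
m=R.T@(q-p); dt=R.T@d
for x in(0,.023,.123): print(m+dt*(x-m[0])/dt[0])
print("tip tri",tri(s,t,(367.3,172.5),(246.2,224)), R.T@(tri(s,t,(367.3,172.5),(246.2,224))-p))
E
```

```text
78 21 [  0.2059   0.9786 361.9391 147.9656] [  0.5861  -0.8102 241.7993 229.4162]
axis [ 0.5964 -0.1883 -0.7803] in tool [ 0.9861 -0.0771  0.1468] pos at tip in tool [ 0.      0.002  -0.0088]
[ 0.023   0.0002 -0.0054]
[ 0.123  -0.0076  0.0095]
tip tri [0.5717 0.1095 0.2172] [ 0.1257 -0.0005 -0.0051]
```

Run:
```python
from h import *
np.set_printoptions(precision=4,suppress=True)
s=camera("scene");t=camera("top")
R=np.array([[0.009, 0.176, 0.984], [-0.006, 0.984, -0.176], [-1.0, -0.004, 0.01]]);p=np.array([0.5216, -0.2637, 0.3375])
i=cv2.imread("pics/p5scene.png"); s["pixels"]=i
for x in(-.03,0,.023,.06,.123): print(x,proj(s,p+x*R[:,0]),proj(t,p+x*R[:,0]))
ls,a=rodline(s,(191,190),(195.5,220),3.5); print(ls,len(a)); print(ls[2:]+ls[:2]*((222-ls[3])/ls[1]),ls[2:]+ls[:2]*((185-ls[3])/ls[1]))
cv2.imwrite("pics/p8.png",cv2.resize(i[130:240,150:240],None,fx=5,fy=5,interpolation=cv2.INTER_CUBIC))
m=cv2.imread("pics/p5top.png"); cv2.imwrite("pics/p8t.png",cv2.resize(m[190:310,380:520],None,fx=4,fy=4,interpolation=cv2.INTER_CUBIC))
```

```text
-0.03 [186.3051 155.7568] [484.6698 240.4032]
0 [188.6707 170.9326] [477.9957 243.9421]
0.023 [190.4256 182.1902] [473.1991 246.4855]
0.06 [193.1474 199.6503] [466.0067 250.2992]
0.123 [197.5146 227.6661] [455.0538 256.1069]
[  0.1535   0.9882 193.3588 204.814 ] 61
[196.0278 222.    ] [190.2818 185.    ]
```

View pics/p8.png

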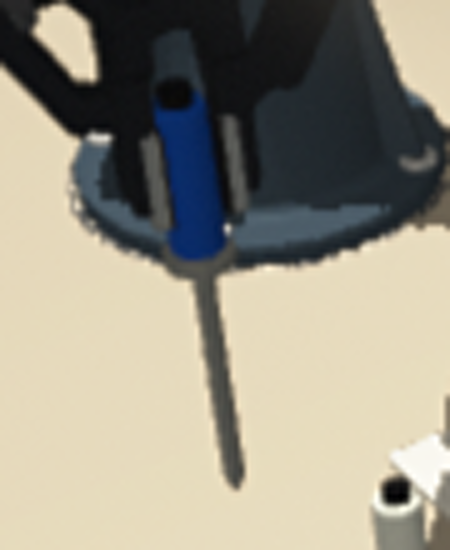

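View pics/p8t.png

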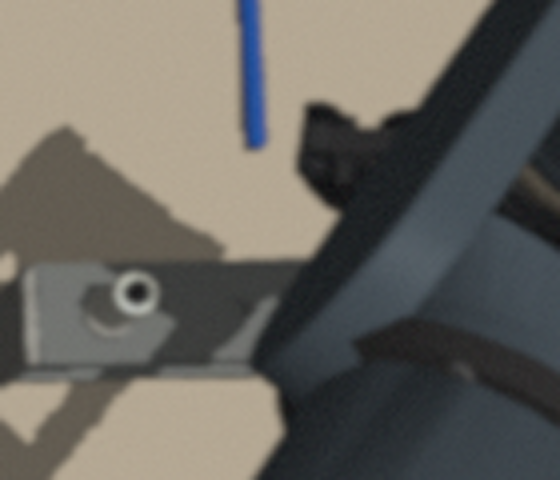

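```bash
python3 -m crank '[[0,0,0,0.02,0,0.003,10],[0,0,0,0.04,0,0.003,10],[0,0,0,0.055,0,0.003,10],[0,0,0,0.06,0,0.003,10],[0,0,0,0.06,0,0.003,10]]' 80
python3 - <<'E'
from h import *
s=camera("scene");t=camera("top");st=monitor.read_state();p=np.array(st["position"]);R=np.array(st["orientation"])
for n,c in(("s",s),("t",t)):
    print(n,"tip",proj(c,p+.123*R[:,0]),"collar",proj(c,p+.023*R[:,0]),"eye",proj(c,EYE))
a=cv2.resize(s["pixels"][110:230,330:430],None,fx=5,fy=5,interpolation=cv2.INTER_CUBIC)
b=cv2.resize(t["pixels"][185:255,215:295],None,fx=7,fy=7,interpolation=cv2.INTER_CUBIC)
cv2.imwrite("pics/p9s.png",a);cv2.imwrite("pics/p9t.png",b)
E
```

```text
time: 10.7
position: [0.5461, 0.1149, 0.2779]
orientation: [[0.492, 0.181, 0.852], [-0.09, 0.984, -0.156], [-0.866, -0.0, 0.5]]
force: [-0.1, 0.1, 0.2]
finger_gap: 0.212
s tip [374.60945071 198.46108716] collar [364.87209672 152.33266753] eye [376.35819943 210.74112709]
t tip [251.9078726  210.87390638] collar [240.93016924 226.34131839] eye [253.97911728 209.36139155]
```

View pics/p9s.png

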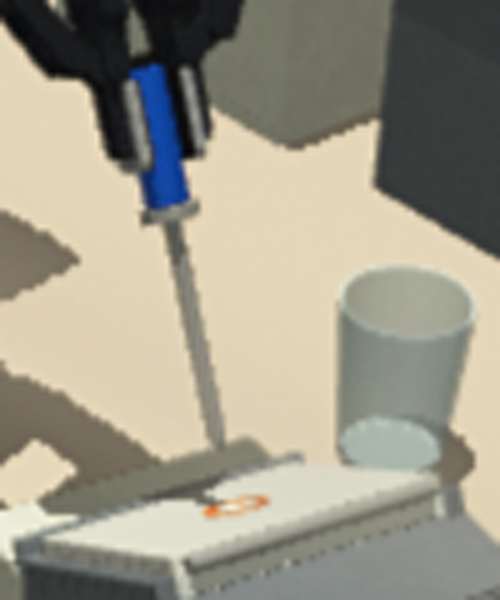

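View pics/p9t.png

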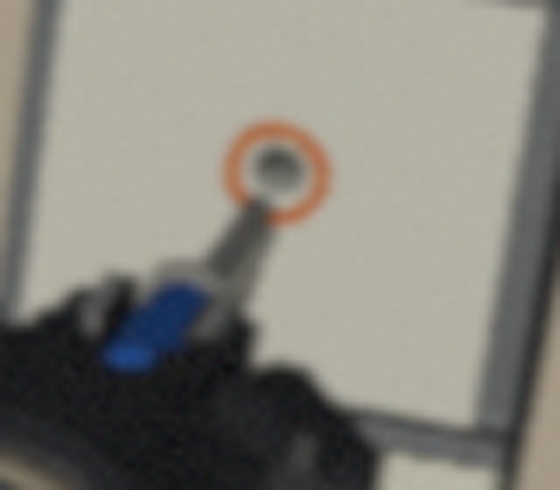

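Run:
```python
from h import *
np.set_printoptions(precision=4,suppress=True)
s=camera("scene");t=camera("top");st=monitor.read_state();p=np.array(st["position"]);R=np.array(st["orientation"])
a,b=(373.8,199.2),(251.3,213.1)
X=tri(s,t,a,b); print(X,proj(s,X)-a,proj(t,X)-b,"tip in tool",R.T@(X-p),"eye-tip in target tool",RT.T@(EYE-X))
# tip shifted hypothetically 4mm -z
for c in(s,t): print(proj(c,p+R@[.123,0,-.0035]),proj(c,p+R@[.123,0,-.0025]))
ls,k=rodline(s,(366,157),(373,196),3.5); print(ls, "pred slope",np.subtract(proj(s,p+.123*R[:,0]),proj(s,p+.023*R[:,0])),ls[0]/ls[1])
```

```text
[0.6034 0.1053 0.1679] [ 0.0625 -0.012 ] [0.0676 0.0536] tip in tool [ 0.1251  0.0006 -0.0053] eye-tip in target tool [ 0.0256 -0.0002  0.0006]
[373.8408 198.3183] [374.0678 198.3356]
[251.5978 212.6014] [251.6768 212.0981]
[  0.2009   0.9796 368.6527 175.4211] pred slope [ 9.7507 46.1322] 0.20507503
```

In the top crop the tip is at (257,200), just below the ring (277,172). Triangulated, it lies 26 mm ahead of the eyelet along the axis and under 1 mm off laterally. Entering slowly.

```bash
python3 -m crank '[[0,0,0,0.01,0,0.0006,10],[0,0,0,0.018,0,0.0006,10],[0,0,0,0.024,0,0.0006,10],[0,0,0,0.03,0,0.0006,10],[0,0,0,0.036,0,0.0006,10],[0,0,0,0.042,0,0.0006,10],[0,0,0,0.042,0,0.0006,10]]'
python3 - <<'E'
from h import *
s=camera("scene");t=camera("top");st=monitor.read_state();print(st["force"],st["ft_torque"])
a=cv2.resize(s["pixels"][130:230,330:430],None,fx=4,fy=4,interpolation=cv2.INTER_CUBIC)
b=cv2.resize(t["pixels"][175:245,225:295],None,fx=6,fy=6,interpolation=cv2.INTER_CUBIC)[:400,:400]
cv2.imwrite("pics/p10.png",np.hstack([a,b]))
E
```

```text
time: 11.78
position: [0.5674, 0.1112, 0.2422]
orientation: [[0.492, 0.18, 0.851], [-0.09, 0.984, -0.156], [-0.866, 0.0, 0.501]]
force: [-0.4, 0.8, -0.7]
finger_gap: 0.217
[-0.09934405 -0.73405435 -0.50479329] [ 0.04807055  0.28774209 -0.01928683]
```

View pics/p10.png

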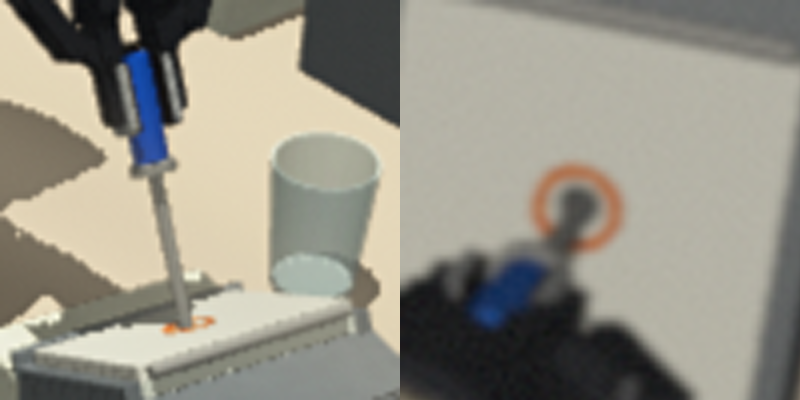

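The rod enters the ring, at (187,325) in the left view and (575,208) in the right, with no force. Pushing on.

```bash
python3 -m crank '[[0,0,0,0.01,0,0,10],[0,0,0,0.02,0,0,10],[0,0,0,0.03,0,0,10],[0,0,0,0.04,0,0,10],[0,0,0,0.05,0,0,10],[0,0,0,0.06,0,0,10],[0,0,0,0.068,0,0,10],[0,0,0,0.073,0,0,10],[0,0,0,0.073,0,0,10]]'; python3 -c "
from h import *
st=monitor.read_state();print(st['force'],st['ft_torque']); go(EYE+.023*NRM,RT)"
```

```text
time: 13.0
position: [0.6034, 0.1046, 0.1792]
orientation: [[0.493, 0.18, 0.851], [-0.09, 0.984, -0.156], [-0.866, 0.0, 0.501]]
force: [-0.0, -0.8, -1.2]
finger_gap: 0.212
[-0.02699533 -0.81041693 -1.19253861] [ 0.0481054   0.28196565 -0.03632636]
t 13.00 turn [-0.08  0.06  0.04] shift [ 0.0124  0.0004 -0.0051]
```

```bash
python3 -m crank '[[0,0,0,0.004,0,0,10],[0,0,0,0.007,0,0,10],[0,0,0,0.009,0,0,10],[0,0,0,0.011,0,0,10]]'; python3 -m crank '[[0,0,0,0.002,0,0,10],[0,0,0,0.004,0,0,10],[0,0,0,0.004,0,0,10]]';  python3 - <<'E'
from h import *
s=camera("scene");t=camera("top");st=monitor.read_state();print(st["force"],st["ft_torque"])
a=cv2.resize(s["pixels"][130:230,330:430],None,fx=4,fy=4,interpolation=cv2.INTER_CUBIC)
b=cv2.resize(t["pixels"][175:245,225:295],None,fx=6,fy=6,interpolation=cv2.INTER_CUBIC)[:400,:400]
cv2.imwrite("pics/p11.png",np.hstack([a,b]))
E
```

```text
time: 13.5
position: [0.6089, 0.1036, 0.1696]
orientation: [[0.493, 0.18, 0.851], [-0.09, 0.984, -0.156], [-0.865, 0.0, 0.501]]
force: [-0.2, -0.6, -1.2]
finger_gap: 0.208
time: 13.88
position: [0.6092, 0.1036, 0.1689]
orientation: [[0.494, 0.18, 0.851], [-0.091, 0.984, -0.155], [-0.865, -0.0, 0.502]]
force: [-15.8, 1.5, 23.2]
finger_gap: 0.219
[-15.42664596   1.81925702  22.1090446 ] [-0.13739245  0.68660965 -0.12975681]
```

View pics/p11.png

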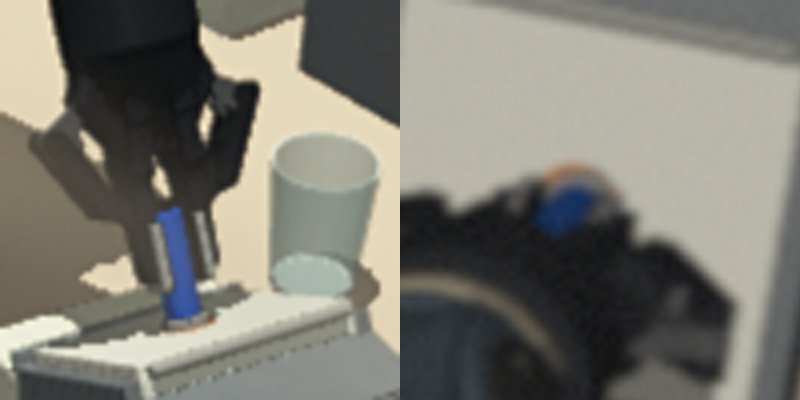

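The collar seats on the lid inside the ring, with 27 N along the axis at the expected depth. Relaxing, releasing and withdrawing along the axis.

```bash
python3 -m crank '[[0,0,0,0,0,0,10],[0,0,0,0,0,0,24],[0,0,0,0,0,0,30],[0,0,0,0,0,0,50],[0,0,0,0,0,0,55],[0,0,0,0,0,0,55]]'; python3 -m crank '[[0,0,0,-0.01,0,0,55],[0,0,0,-0.03,0,0,55],[0,0,0,-0.06,0,0,55],[0,0,0,-0.1,0,0,55],[0,0,0,-0.14,0,0,55],[0,0,0,-0.14,0.05,-0.03,55],[0,0,0,-0.14,0.1,-0.06,55],[0,0,0,-0.14,0.1,-0.06,55]]'
python3 - <<'E'
from h import *
s=camera("scene");t=camera("top");cv2.imwrite("pics/p12s.png",s["pixels"]);cv2.imwrite("pics/p12t.png",t["pixels"])
a=cv2.resize(s["pixels"][150:230,330:430],None,fx=4,fy=4,interpolation=cv2.INTER_CUBIC)
b=cv2.resize(t["pixels"][165:245,220:300],None,fx=4,fy=4,interpolation=cv2.INTER_CUBIC)
cv2.imwrite("pics/p12.png",np.hstack([a,b]))
E
```

```text
time: 14.72
position: [0.6093, 0.1036, 0.1687]
orientation: [[0.494, 0.18, 0.851], [-0.091, 0.984, -0.155], [-0.865, -0.0, 0.502]]
force: [-0.3, 0.7, -0.4]
finger_gap: 0.549
time: 15.72
position: [0.5047, 0.2273, 0.2591]
orientation: [[0.493, 0.173, 0.853], [-0.087, 0.985, -0.149], [-0.865, -0.001, 0.501]]
force: [-0.7, -0.6, -0.4]
finger_gap: 0.552
```

View pics/p12.png

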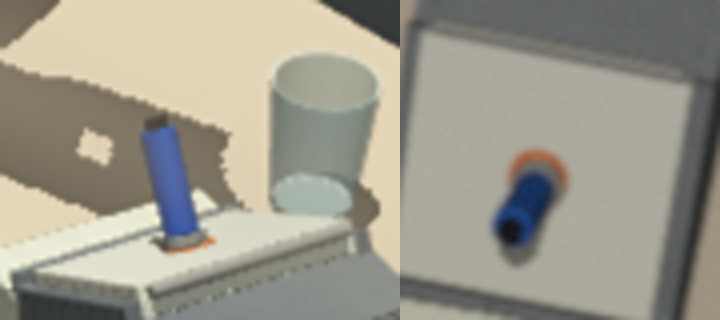

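View pics/p12s.png

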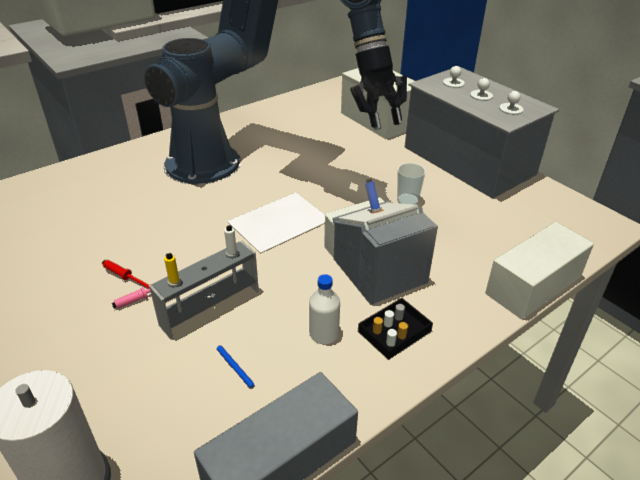

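View pics/p12t.png

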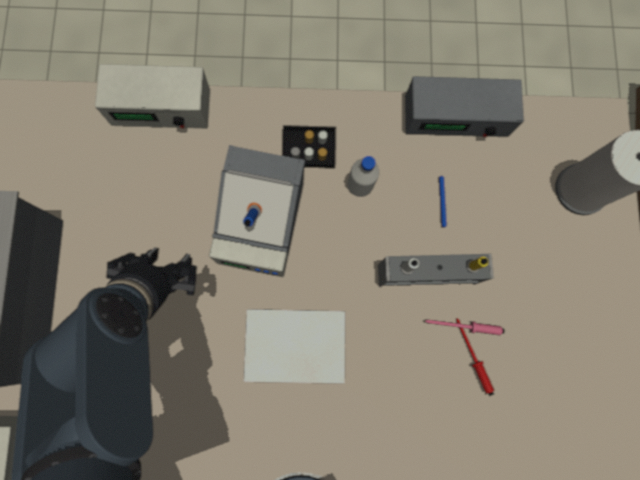

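Run:
```python
from h import *
np.set_printoptions(precision=4,suppress=True)
s=camera("scene");t=camera("top")
r=[]
for c,b in((s,(360,172,378,185)),(t,(240,215,256,230))):
    m=mask(c,(0,0,0),(179,255,75),b); m&=~mask(c,(105,120,30),(130,255,255)); k=biggest(m); M=cv2.moments(k); print(M["m00"],cv2.boundingRect(k)); r.append((M["m10"]/M["m00"],M["m01"]/M["m00"]))
print(r)
for n,c in(("s",s),("t",t)):
    print(n,"stub pred .070/.066",proj(c,EYE+.07*NRM),proj(c,EYE+.067*NRM),"collar top",proj(c,EYE+.006*NRM), "shift 2.5 down",proj(c,EYE+.07*NRM-.0025*RT[:,2]))
X=tri(s,t,*r); print(X,"in lid axes",RT.T@(X-EYE))
a=cv2.resize(s["pixels"][170:220,350:400],None,fx=10,fy=10,interpolation=cv2.INTER_CUBIC);cv2.imwrite("pics/p13.png",a)
```

```text
0.0 (370, 180, 1, 1)Traceback (most recent call last):
  File "<stdin>", line 6, in <module>
ZeroDivisionError: float division by zero
```

Run:
```python
from h import *
np.set_printoptions(precision=4,suppress=True)
s=camera("scene");t=camera("top")
for n,c in(("s",s),("t",t)):
    print(n,"stub top",proj(c,EYE+.07*NRM),"collar top",proj(c,EYE+.006*NRM), "shifted",proj(c,EYE+.07*NRM-.0025*RT[:,2]),proj(c,EYE+.006*NRM-.0025*RT[:,2]))
a=cv2.resize(s["pixels"][170:220,350:400],None,fx=8,fy=8,interpolation=cv2.INTER_CUBIC)
b=cv2.resize(t["pixels"][190:240,225:275],None,fx=8,fy=8,interpolation=cv2.INTER_CUBIC);cv2.imwrite("pics/p13.png",np.hstack([a,b]))
```

```text
s stub top [369.65   179.0016] collar top [375.789 208.048] shifted [369.0867 178.9927] [375.2201 207.9858]
t stub top [246.9276 219.398 ] collar top [253.4112 210.1697] shifted [246.7277 220.7027] [253.2182 211.4031]
```

View pics/p13.png

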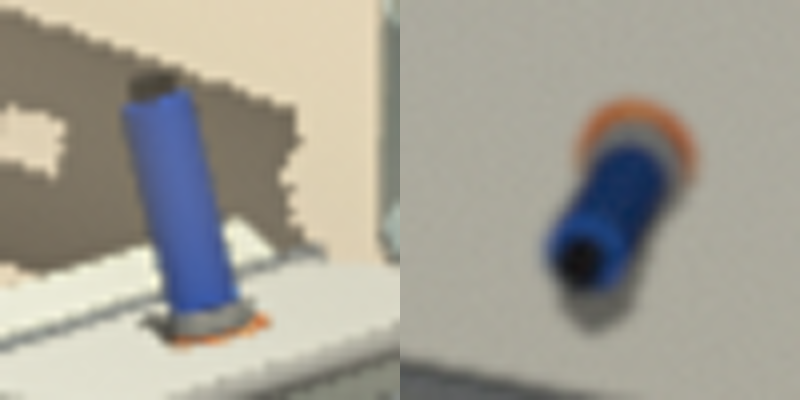

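Run:
```python
from h import *
np.set_printoptions(precision=4,suppress=True)
s=camera("scene");t=camera("top")
# handle side edges by max-gradient line fits
def side(c,off,L,R):
    f=lambda q:(q[0]/8-.44+off[0],q[1]/8-.44+off[1])
    l1=refine(c,f(L[0]),f(L[1]),2); l2=refine(c,f(R[0]),f(R[1]),2)
    l1[:2]*=np.sign(l1[1]);l2[:2]*=np.sign(l2[1])
    print(l1,l2); d=l1[:2]+l2[:2]; return np.r_[d/np.linalg.norm(d),(l1[2:]+l2[2:])/2]
ls=side(s,(350,170),((125,115),(172,305)),((190,100),(236,295)))
# top: signs: use edges of handle
lt=side(t,(225,190),((205,145),(152,235)),((262,195),(232,265)))
print(ls,lt)
q,d=axis3d(s,t,ls,lt); d*=np.sign(d@NRM); print("axis",d,"in lid axes (tool x,y,z)",RT.T@d,"angle",np.degrees(np.arccos(d@NRM)))
m=RT.T@(q-EYE); dt=RT.T@d; print("axis point at lid surface",m-dt*m[0]/dt[0])
for n,c in(("s",s),("t",t)):
    a=proj(c,EYE+.106*NRM*0+.01*NRM);b=proj(c,EYE+.06*NRM); print(n,"pred dir",(a-b)/np.linalg.norm(a-b))
```

```text
[  0.241    0.9705 367.2871 195.5562] [  0.2222   0.975  377.0581 195.771 ]
[ -0.5299   0.8481 247.1803 212.4918] [ -0.36     0.9329 256.1148 219.0719]
[  0.2316   0.9728 372.1726 195.6636] [ -0.447    0.8945 251.6476 215.7819]
axis [-0.4273  0.0033  0.9041] in lid axes (tool x,y,z) [-0.9935 -0.0731  0.0874] angle 6.544751833667385
axis point at lid surface [ 0.     -0.0018  0.0008]
s pred dir [0.2068 0.9784]
t pred dir [ 0.5749 -0.8182]
```

In the crops the collar sits on the ring, slid a little downhill within the hole's play, and the stub top is within about 2 mm of its predicted place. The axis may lean about 1.5°. To make sure the collar is flat, I'll press gently on the stub with shut fingers and measure again.

```bash
python3 -c "
from h import *
go(EYE+.115*NRM,RT)"
```

```text
t 16.12 turn [-0.17  0.17  0.11] shift [ 0.0483 -0.0984  0.0545]
```

```bash
python3 -m crank '[[0,0,0,0,-0.05,0.027,0],[0,0,0,0,-0.098,0.0545,0],[0,0,0,0,-0.098,0.0545,0],[0,0,0,0.03,-0.098,0.0545,0],[0,0,0,0.05,-0.098,0.0545,0],[0,0,0,0.05,-0.098,0.0545,0]]'
python3 - <<'E'
from h import *
go(EYE+.072*NRM,RT)
s=camera("scene");t=camera("top")
a=cv2.resize(s["pixels"][140:220,340:420],None,fx=5,fy=5,interpolation=cv2.INTER_CUBIC)
b=cv2.resize(t["pixels"][170:250,215:295],None,fx=5,fy=5,interpolation=cv2.INTER_CUBIC);cv2.imwrite("pics/p14.png",np.hstack([a,b]))
E
```

```text
time: 16.88
position: [0.5601, 0.1132, 0.2423]
orientation: [[0.491, 0.183, 0.852], [-0.092, 0.983, -0.158], [-0.866, -0.001, 0.499]]
force: [-0.1, -0.0, -0.3]
finger_gap: -0.002
t 16.88 turn [-0.17 -0.04  0.16] shift [ 0.0401 -0.0001  0.0016]
```

View pics/p14.png

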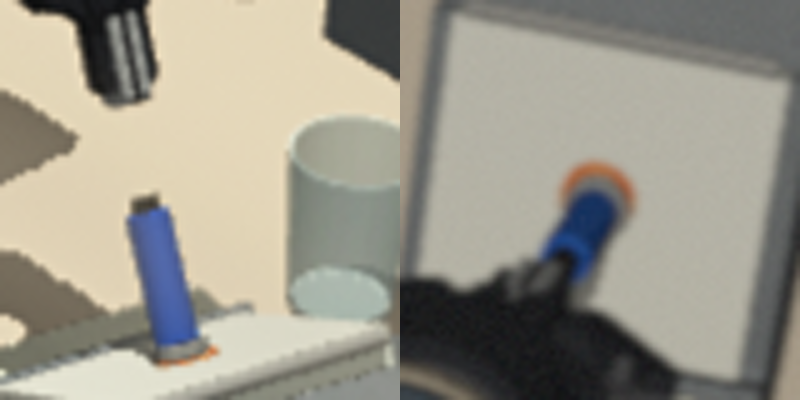

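```bash
python3 -m crank '[[0,0,0,0.02,0,0.0005,0],[0,0,0,0.034,0,0.0005,0],[0,0,0,0.038,0,0.0005,0],[0,0,0,0.04,0,0.0005,0],[0,0,0,0.041,0,0.0005,0]]'; python3 -m crank '[[0,0,0,0.001,0,0,0],[0,0,0,0.002,0,0,0],[0,0,0,0.003,0,0,0]]'
```

```text
time: 17.6
position: [0.5811, 0.1098, 0.2091]
orientation: [[0.494, 0.182, 0.85], [-0.091, 0.983, -0.157], [-0.865, -0.0, 0.502]]
force: [-1.2, 0.1, -0.3]
finger_gap: -0.001
time: 17.98
position: [0.5826, 0.1095, 0.2066]
orientation: [[0.494, 0.182, 0.85], [-0.091, 0.983, -0.157], [-0.865, 0.0, 0.503]]
force: [-0.0, 0.1, -0.7]
finger_gap: 0.0
```

```bash
python3 -m crank '[[0,0,0,0.001,0,0,0],[0,0,0,0.002,0,0,0]]'; python3 -m crank '[[0,0,0,0.001,0,0,0],[0,0,0,0.002,0,0,0]]'
```

```text
time: 18.23
position: [0.5836, 0.1093, 0.2048]
orientation: [[0.494, 0.182, 0.85], [-0.091, 0.983, -0.157], [-0.865, -0.0, 0.503]]
force: [-0.4, 0.2, 0.3]
finger_gap: -0.002
time: 18.48
position: [0.5847, 0.1092, 0.2031]
orientation: [[0.494, 0.182, 0.85], [-0.091, 0.983, -0.157], [-0.864, 0.0, 0.503]]
force: [-0.7, 0.8, 2.9]
finger_gap: 0.001
```

```bash
python3 -m crank '[[0,0,0,0.001,0,0,0],[0,0,0,0.0015,0,0,0],[0,0,0,0.0015,0,0,0]]'
```

```text
time: 18.85
position: [0.5868, 0.1092, 0.2036]
orientation: [[0.498, 0.181, 0.848], [-0.091, 0.983, -0.157], [-0.862, 0.001, 0.506]]
force: [-2.0, -0.0, 7.0]
finger_gap: -0.004
```

Run:
```python
from h import *
s=camera("scene");t=camera("top")
a=cv2.resize(s["pixels"][140:220,340:420],None,fx=5,fy=5,interpolation=cv2.INTER_CUBIC)
b=cv2.resize(t["pixels"][170:250,215:295],None,fx=5,fy=5,interpolation=cv2.INTER_CUBIC);cv2.imwrite("pics/p15.png",np.hstack([a,b]))
```

```text
(no output)
```

View pics/p15.png

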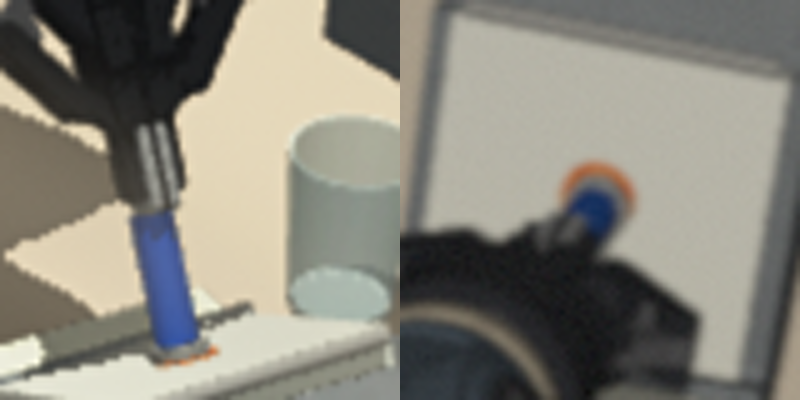

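```bash
python3 -m crank '[[0,0,0,-0.004,0,0,0],[0,0,0,-0.02,0,0,0],[0,0,0,-0.06,0,0,0],[0,0,0,-0.1,0,0,0],[0,0,0,-0.1,0.06,-0.03,0],[0,0,0,-0.1,0.1,-0.06,0],[0,0,0,-0.1,0.1,-0.06,0]]'
python3 - <<'E'
from h import *
np.set_printoptions(precision=4,suppress=True)
F=[camera("scene") for _ in range(5)];G=[camera("top") for _ in range(5)]
s=F[0];s["pixels"]=np.mean([f["pixels"] for f in F],0).astype(np.uint8);t=G[0];t["pixels"]=np.mean([f["pixels"] for f in G],0).astype(np.uint8)
cv2.imwrite("pics/p16s.png",s["pixels"]);cv2.imwrite("pics/p16t.png",t["pixels"])
f=lambda q,o:(q[0]/8-.44+o[0],q[1]/8-.44+o[1]); o=(350,170)
for L in(((125,115),(172,305)),((190,100),(236,295))):
    l=refine(s,f(L[0],o),f(L[1],o),2); print(l,l[0]/l[1])
a=cv2.resize(s["pixels"][170:220,350:400],None,fx=8,fy=8,interpolation=cv2.INTER_CUBIC)
b=cv2.resize(t["pixels"][190:240,225:275],None,fx=8,fy=8,interpolation=cv2.INTER_CUBIC);cv2.imwrite("pics/p16.png",np.hstack([a,b]))
R2=RT
# predicted silhouette slopes for flat & tilted by +/-2deg about hinge axis
for tilt in(-2,0,2):
    ax=Ro.from_rotvec(np.radians(tilt)*RT[:,1]).as_matrix()@NRM; v=proj(s,EYE+.01*ax)-proj(s,EYE+.06*ax); w=proj(t,EYE+.07*ax)-proj(t,EYE+.006*ax); print(tilt,v[0]/v[1],w, proj(s,EYE+.07*ax),proj(t,EYE+.07*ax))
for tilt in(-2,2):
    ax=Ro.from_rotvec(np.radians(tilt)*RT[:,2]).as_matrix()@NRM; v=proj(s,EYE+.01*ax)-proj(s,EYE+.06*ax); print("side",tilt,v[0]/v[1],proj(s,EYE+.07*ax),proj(t,EYE+.07*ax))
E
```

```text
time: 19.82
position: [0.5014, 0.2288, 0.2588]
orientation: [[0.496, 0.175, 0.85], [-0.089, 0.985, -0.151], [-0.864, -0.0, 0.504]]
force: [0.6, -0.3, -0.6]
finger_gap: 0.003
[  0.2395   0.9709 368.0335 197.7408] 0.2466724
[  0.1962   0.9806 376.8193 193.6697] 0.20013139
-2 0.2286419648766776 [-6.6585 10.3938] [369.1037 179.0124] [246.7369 220.6664]
0 0.21135119054696624 [-6.4836  9.2283] [369.65   179.0016] [246.9276 219.398 ]
2 0.19398785030027227 [-6.2999  8.0485] [370.2066 179.03  ] [247.1278 218.1143]
side -2 0.17875072754011384 [370.6379 178.7396] [245.6055 219.1216]
side 2 0.24458732532096586 [368.6689 179.3032] [248.259  219.6613]
```

View pics/p16.png

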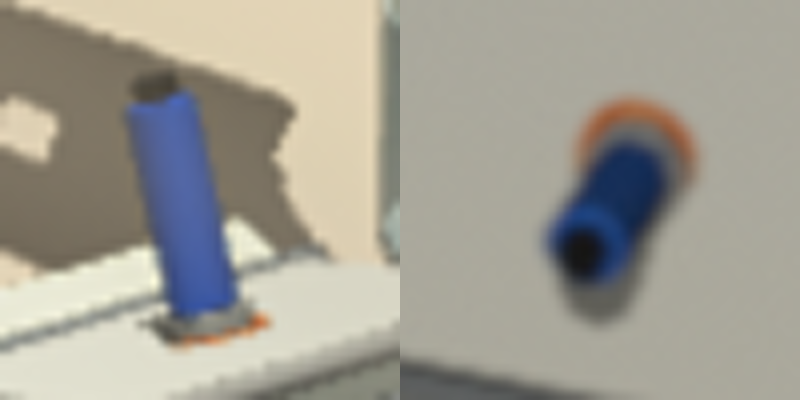

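Run:
```python
from h import *
np.set_printoptions(precision=4,suppress=True)
s=camera("scene");t=camera("top")
a,b=(369.2,179.3),(247.3,221.4)
X=tri(s,t,a,b); print(X,proj(s,X)-a,proj(t,X)-b,"along n, hinge, uphill:",(X-EYE)@NRM,(X-EYE)@RT[:,1],(X-EYE)@RT[:,2])
# handle/collar junction: scene (205,310), top
a=(206/8-.44+350,303/8-.44+170); print(a,"pred handle base",proj(s,EYE+.006*NRM),proj(s,EYE+.006*NRM-.0025*RT[:,2]))
for n in("p11","p16s"): pass
sc=s["pixels"]; cv2.imwrite("pics/p17.png",cv2.resize(sc[196:218,362:392],None,fx=20,fy=20,interpolation=cv2.INTER_NEAREST))
for x in(0,.006):
  pts=[proj(s,EYE+x*NRM-.0025*RT[:,2]+.013*(np.cos(k)*RT[:,1]+np.sin(k)*RT[:,2])) for k in np.linspace(0,2*np.pi,60)]; pts=np.array(pts); print(x,"collar outline crop20 u",(pts[:,0].min()-362+.5)*20,(pts[:,0].max()-362+.5)*20,"v",(pts[:,1].min()-196+.5)*20,(pts[:,1].max()-196+.5)*20)
```

```text
[0.5795 0.1091 0.2043] [-0.3583  0.0674] [-0.4021 -0.3192] along n, hinge, uphill: 0.06924784107733879 -0.00029483659408428516 -0.0033864385304197345
(375.31, 207.435) pred handle base [375.789 208.048] [375.2201 207.9858]
0 collar outline crop20 u 167.27030511808152 404.6337038730678 v 270.7584537582534 336.5646429037713
0.006 collar outline crop20 u 155.79409707048626 393.35659585470125 v 217.28263527227966 282.5009938873842
```

View pics/p17.png

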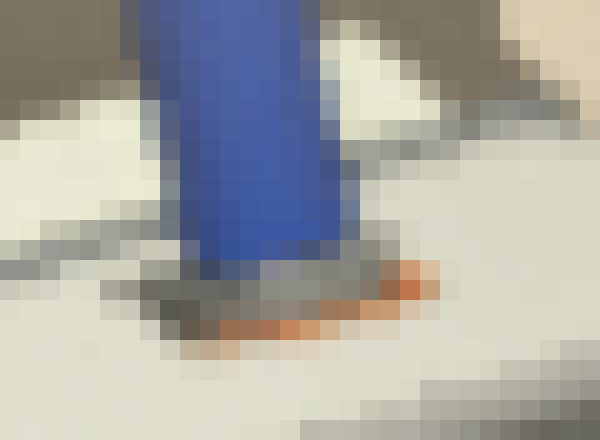

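Run:
```python
from h import *
a=cv2.imread("pics/scene0.png");b=cv2.imread("pics/p16s.png")
for n,(x0,y0,x1,y1) in dict(bottle=(305,272,345,345),marker=(215,343,257,390),beaker=(410,165,428,195),yellow=(165,250,182,290),white=(223,222,240,260)).items():
    print(n,np.abs(a[y0:y1,x0:x1].astype(int)-b[y0:y1,x0:x1]).mean().round(1))
t0=cv2.imread("pics/top0.png");t1=cv2.imread("pics/p16t.png")
for n,(x0,y0,x1,y1) in dict(bottle=(345,150,385,200),marker=(435,170,452,232),beaker=(110,258,162,298),yellow=(468,250,492,275),white=(400,252,422,275)).items():
    print("top",n,np.abs(t0[y0:y1,x0:x1].astype(int)-t1[y0:y1,x0:x1]).mean().round(1))
cv2.imwrite("pics/fin.png",np.hstack([cv2.resize(t1[150:300,90:310],None,fx=2,fy=2),cv2.resize(b[140:310,310:440],None,fx=2,fy=2)[:300]]))
```

```text
bottle 3.0
marker 3.1
beaker 6.9
yellow 2.5
white 2.7
top bottle 9.4
top marker 9.8
top beaker 65.5
top yellow 7.5
top white 8.2
```

View pics/fin.png

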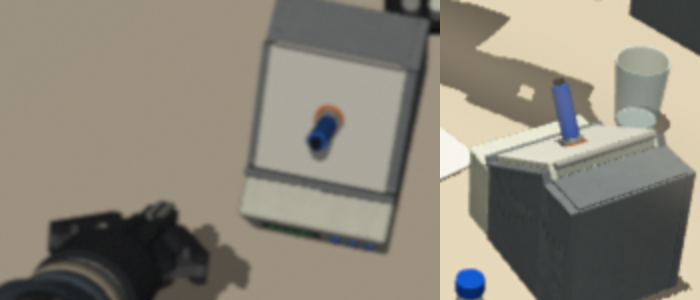

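The lid is shut, the probe is home, and the gripper hangs free at z ≈ 0.26 m. It hides the beaker in the top view, but the scene view shows the beaker unmoved. Handing in.

```bash
python3 -c "
from cell import workorder
print(workorder.sign_off())"
```

```text
the job is handed in; nothing more can be done
None
```

I shut the lid, put the blue probe through the eyelet with its collar on the lid, let go and backed the gripper clear. The job was handed in at about 20 s of the 61 s allowed.

- **Lid:** I pressed it down with shut fingers until it stopped hard at about 24 N. Both views show it flat behind the rim.
- **Probe:** I took the blue probe from the rack's middle hole. The rod went in freely until the collar seated at about 27 N along its axis, and I then released it.
- **Flatness check:** After release the probe seemed to lean 1.5 to 3°, so I pressed lightly on its top with shut fingers, at about 7 N. That press slid slightly to one side, probably onto the handle's shoulder rather than the stub. Afterwards the stub measured 69 mm above the lid (70 expected) and about 3.4 mm downhill. That fits the hole's play plus under 1° of lean, though it is close to what the cameras can resolve. A handle-edge slope from the same pictures still read nearer 1°.
- **Other things:** The yellow and white probes, bottle and marker look unchanged in both views. The gripper hides the beaker in the last top view, but the scene view shows it in place.
- **Decoys:** The pink and red probes standing loose behind the rack had toppled before the gripper reached the rack. I did not touch them with the gripper, and they are still on the table.

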